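# Close a specimen jar without cross-threading its lid

## Task

Close the open specimen jar in the rack with the lid that fits it: set the lid level on the neck, turn it gently backward (anticlockwise from above) with light pressure until you feel it drop a step off the thread starts, then screw it forward until it is fully home and snug. Never force or overtighten it, let go at the end, and leave everything else where it is.

Things in the scene. Friction and masses are not known exactly. Their poses are not given: they have to be found in the camera images.
- lid: The small black screw lid that fits the open jar: a round cap 58 mm across and 20 mm high with a ribbed rim, lying open side down on the table, 30 g. Origin: centre of its underside; z up through its top. Inside, its flat top is 17 mm above the origin and three stubby thread lugs (2.4 mm thick, evenly spaced, their middle 3 mm above the origin) stand in from a 52 mm bore to 48.4 mm.
- jar: The open square white jar, 68 x 68 mm, wedged in an end well of the rack so that it neither turns nor lifts. Origin: centre of its underside, z up. Its square body is 72 mm high; on its axis stands a round neck, 44 mm across, the rim of its open mouth 94 mm above the origin. Where its threads start round the neck varies from jar to jar and is not tied to the axes of jar or lid.
- neck_rim (a point): Centre of the open jar's mouth, level with the rim, 94 mm above the jar's origin. Round the neck below it run three equal right-handed thread ridges, 50 mm across and 1.8 mm thick, their upper starts 120 degrees apart, lead 15 mm a turn: clockwise from above goes down 2.4 mm per rad.
- thread_top (a point): Point on the jar's axis, 84.5 mm above its origin: where the lid's origin is when its lugs ride on the starts, the ridges' highest points. Set down at any angle it rides 0 to 5 mm lower; turned anticlockwise it climbs, and within 120 degrees runs off the starts and drops a 5 mm step, to 79.5 mm. If it drops as soon as it is set down or touched, turn on back to the next drop, to be sure.
- lid_home (a point): Point on the jar's axis, 77 mm above its origin: where the lid's origin is when it is fully home, its inside top on the rim. Clockwise from the drop the lid runs down under the ridges with 0.8 mm of up-and-down play and reaches this height after about 1.1 rad; at about 1.6 rad it binds. 0.1 N m of turning resistance is snug, 0.4 N m (over 40 N between lid and jar) is overtight.
- jar_full: The same kind of jar, already closed with its lid, in the other end well of the rack; 97 mm high.
- rack: Plywood rack fixed to the table, 88 x 245 x 45 mm with three square wells in a row along its y axis; origin: centre of its underside. The jars stand on its floor, 8 mm above the table, 79 mm either side of its middle; the middle well is empty.
- big_lid: A larger flat black lid, 86 mm across, 14 mm high, from another kind of jar: does not fit. Origin: centre of its underside.
- box_a: Small closed cardboard specimen box with a paper label, 75 x 100 x 45 mm. Origin: centre of its underside.
- box_b: Closed cardboard specimen box, 80 x 110 x 40 mm. Origin: centre of its underside.
- box_c: Closed cardboard specimen box, 65 x 85 x 40 mm. Origin: centre of its underside.
- pen_a: Marker pen lying flat, 135 mm long, 15 mm thick, along its x axis. Origin: centre of its underside.
- pen_b: A second such marker pen. Origin: centre of its underside.
- forceps: Steel forceps lying flat, 130 mm long, 6 mm high, along its x axis. Origin: centre of its underside.
- mug: Dark mug, 82 mm across, 95 mm high, handle at its +y. Origin: centre of its underside.
There are look-alikes about, which are no part of the job. What is shaped like the lid but orange or red is not meant.

How it is judged (in metres and radians):
On the way, in this order (a step that is already met when the one before it is completed fails the run):
1. The lid sits level on the neck and, resting on the threads, has been turned back up to within 1.2 mm of the top of the thread starts (horizontal distance between lid and jar below 0.003 m and angle between the z axis of lid and the z axis of jar, either way round below 0.06 rad and z of lid in the frame of jar between 0.0833 and 0.0856 m and contact force between lid and jar above 0.1 N), for 0.05 s.
2. The lid has dropped a step off the thread starts, still level (horizontal distance between lid and jar below 0.003 m and angle between the z axis of lid and the z axis of jar, either way round below 0.06 rad and z of lid in the frame of jar below 0.0806 m), for 0.05 s.
At the end, for the whole second after the job is handed in: The lid is on the jar's neck, level within 2 degrees and centred within 2.5 mm, fully home (its origin at most 77.4 mm above the jar's origin) and snug, pressing on the jar with at least 3 N by itself, at rest and released (horizontal distance between lid and jar below 0.0025 m and angle between the z axis of lid and the z axis of jar, either way round below 0.035 rad and z of lid in the frame of jar below 0.0774 m and contact force between lid and jar above 3 N and linear speed of lid below 0.01 m/s); the robot touches nothing.
It fails at once if The lid is forced: more than 40 N between lid and jar (contact force between lid and jar above 40 N).
It fails at once if Something else on the table is shifted by more than 20 mm (distance of any of box_a, box_b, box_c, pen_a, pen_b, forceps, mug, big_lid from where it was at the start of the episode above 0.02 m).
It also fails if it takes over 64 s, if anything falls off the work surface, if the arm or the gripper's body presses on something with over 40 N, if the wrist force passes 120 N, or if a joint passes its speed limit or range.

## Robot

A 6-joint arm with a two-finger parallel gripper is mounted at the origin on the work surface. World frame = base frame: x ahead of the robot, y to its left, z up, the work surface at z = 0. Lengths are in mm, angles in degrees, forces in N, time in s.
With the tool pointing down it reaches from about 350 to 775 mm from the base axis. Payload 7.3 kg.
Tool frame: the origin (TCP) lies at the very end of the fingers, on their centre line; the grasp point (between the pads) lies 19 mm behind it; z points along the fingers, y is the line along which they close (so a half turn about z gives the same grasp; the last joint's range is limited). The gripper opens to 92 mm and grips with 3 to 60 N. Pads are 19 mm wide; open, the fingers measure 130 mm over their backs; the gripper's body (75 mm by 190 mm) begins 47 mm behind the grasp point.
Start: joints at [-77.865, 19.595, 87.324, -0, 73.075, -8.365], TCP at [183.886, -491.763, 226.741] pointing down, gripper open.
Joint ranges: [-145.02, 145.02], [-44.19, 115.74], [2.07, 154.8], [-57.11, 237.11], [16.16, 152.29], [-177.93, 177.93]. Speed limits (degrees/s): [147.25, 147.25, 180, 180, 180, 180].

## Interface

Orientations are given as [roll, pitch, yaw] about the fixed x, y, z axes, in that order (R = Rz(yaw) Ry(pitch) Rx(roll)).
In Python, from station import * gives the robot as it stands.
- The arm moves only by the tool servo_tool, never from a script. Its argument "motion" is a list of rows, each an object of numbers: "tx", "ty", "tz": the shift along the world's x, y, z in mm; "ax", "ay", "az": the turn, a rotation vector about the world's x, y, z in rad. A call has exactly 10 rows; each row shifts and turns the commanded pose from where the row before left it; what a row does not reach is not made up. A row lasts 1/8 s, in which the tool goes at most 62.5 mm and 10.7 degrees, less where a joint would pass 70% of its speed; a pose out of reach is approached as far as the arm can. A call with a gripper value outside its range is refused whole. "grip" is the finger opening in mm, from 0 to 91.8, set as the call begins (left out, the last holds). The fingers move at their own pace and stop on an object; "force" is the grip in N (left out, the last holds). Time passes only in rows, so rows that do not move let the fingers close, or fill a call up. It gives the time, the measured TCP pose, the force, the opening and the grip force at its end, in the units of the state.
- get_state(): the state, without advancing time (a new reading comes with each control period).
- read_camera(name): name is "scene" or "side" or "wrist"; returns a dict with "pixels" (400x640x3 uint8, blue, green, red), "camera_matrix" (3x3 intrinsics, pixels), "dist" ([k1, k2, p1, p2, k3] as OpenCV has them; the pictures are not rectified), "eye" and "attitude" of the camera in the world. Camera axes: x right, y down, z forward; pixel columns grow to the right and rows downward; lengths in mm; the calibration is good to about 2 mm. A picture is of the moment at which its call begins. There is no depth.
- finish_job(): hands the job in; it is judged then, once.
Trained networks look in a picture, given as the dict that the camera call returned (one of the last four; its "shot" number tells which), for a name from the list of things; names that differ only in an ending like _2 or _b are one class to them, and where a whole thing is asked for, a point or a joint stands for the part that bears it (a point fixed in the world has none). Each returns a list of dicts, best first, with "conf" (0 to 1); they miss things now and then, are a little off and sometimes report something else, mostly with a low value. They report only what shows in the picture. A call takes as long as a camera call. They do not tell look-alikes from the thing itself.
- look_for(picture, target): "location" ([row, column] in pixels, amid what is visible of it).
- trace(picture, target): "mask" (400x640 bool, what is visible of it) and "location" ([row, column] in pixels, amid what is visible of it).
- tip_of(picture, target): "location" ([row, column] in pixels: a listed point, or the origin of a listed thing).
The state is a dict: "clock": time; "joint_pos": joint angles; "joint_vel": joint speeds; "tau": joint torques, N m; "position": TCP position; "eef_rot": TCP orientation; "force": force on the tool from outside, world axes, zero at the start; "torque": the same for the moment, N m; "width": opening from 0.0 (shut) to 1.0 (fully open); "gripper_force": force on a finger pad.
Only numpy, scipy, OpenCV 4.12 (cv2) and the standard library are available. Lean on these libraries where they do the work, as an engineer would, in place of code of your own. Each camera call takes 0.05 s, during which the arm holds its last target. There are 200 camera calls.

## Working session

There is one attempt and no reset: what is moved stays moved. The work goes in short steps, Python scripts to look and compute and a tool call to move; the robot and the scene stay as the last step left them, time stands still between calls to the robot, and variables do not carry over. Pictures are saved under pics/ and viewed, at most 10 in all, crops included, and the job is handed in when it is done.

Besides the shell and the picture viewer there is one more tool, called after ">>>" by a JSON object that holds its "method" and its "body". servo_tool: Moves the arm, as the interface text tells. Its arguments: {"type":"object","properties":{"motion":{"type":"array"},"grip":{"type":"number"},"force":{"type":"number"}},"required":["motion"]}

```bash
mkdir -p pics; ls
cat > h.py <<'E'
from station import *
import numpy as np, cv2
from scipy.spatial.transform import Rotation as R
def ray(p,rc):
    K=np.array(p["camera_matrix"],float);d=np.array(p["dist"],float)
    u=cv2.undistortPoints(np.array([[[rc[1],rc[0]]]],float),K,d)[0,0]
    A=np.array(p["attitude"],float)
    Rm=A if A.shape==(3,3) else R.from_euler('xyz',A,degrees=True).as_matrix()
    return np.array(p["eye"],float),Rm@np.array([u[0],u[1],1.])
def atz(p,rc,z):
    e,v=ray(p,rc);return e+v*(z-e[2])/v[2]
E
python3 - <<'E'
from h import *
s=get_state();print(s)
ims=[]
for n in("scene","side"):
    p=read_camera(n);ims.append(p["pixels"]);print(n,p["eye"],p["attitude"])
    cv2.imwrite(f"pics/{n}0.png",p["pixels"])
    for t,z in(("lid",0),("neck_rim",102),("jar",8),("big_lid",0),("rack",0),("jar_full",8),("mug",0),("box_a",0),("box_b",0),("box_c",0),("pen_a",0),("forceps",0)):
        for o in tip_of(p,t)[:4]:print(t,round(o["conf"],2),np.round(o["location"]),np.round(atz(p,o["location"],z)))
E
```

```text
pics
{'clock': 0.0, 'joint_pos': array([-7.78651871e+01,  1.96377443e+01,  8.73761408e+01, -1.50753570e-03,
        7.30738261e+01, -8.36677276e+00]), 'joint_vel': array([ 0.02950481,  0.13838848,  0.0347786 , -0.01862197, -0.01612071,
       -0.05010535]), 'tau': array([-2.90578799e-03, -4.31250215e+01, -2.44222373e+01,  7.16560520e-02,
        5.59416006e-02, -1.08159143e-04]), 'position': array([ 183.78816858, -491.35752613,  226.03974648]), 'eef_rot': array([-1.79913013e+02, -1.13365840e-02,  2.05020171e+01]), 'force': array([ 0.1790973 , -1.18704897, -0.23936377]), 'torque': array([-0.03112381,  0.05947852,  0.00493595]), 'gripper_force': 0.0, 'width': 1.0021701639206457}
scene [1697.21393192  250.71866732 1073.27492753] [-129.70728455   -1.09560491  104.09970057]
lid 0.79 [239. 232.] [ 686. -245.    0.]
lid 0.65 [201. 287.] [ 476. -139.    0.]
lid 0.61 [220. 235.] [ 607. -264.    0.]
neck_rim 0.57 [207. 370.] [554. 138. 102.]
jar 0.72 [234. 368.] [568. 141.   8.]
big_lid 0.63 [276. 348.] [737. 114.   0.]
big_lid 0.55 [190. 235.] [ 465. -320.    0.]
rack 0.93 [229. 342.] [558.  
[... 1163 characters left out ...]
3. -112.    8.]
mug 0.85 [379. 264.] [523. 417.   0.]
mug 0.18 [190. 262.] [742. -42.   0.]
box_a 0.96 [255. 386.] [365.  47.   0.]
box_a 0.9 [235. 232.] [750. 121.   0.]
box_a 0.71 [265. 298.] [557. 145.   0.]
box_a 0.62 [119. 373.] [ 531. -445.    0.]
box_b 0.96 [255. 386.] [365.  47.   0.]
box_b 0.9 [235. 232.] [750. 121.   0.]
box_b 0.71 [265. 298.] [557. 145.   0.]
box_b 0.62 [119. 373.] [ 531. -445.    0.]
box_c 0.96 [255. 386.] [365.  47.   0.]
box_c 0.9 [235. 232.] [750. 121.   0.]
box_c 0.71 [265. 298.] [557. 145.   0.]
box_c 0.62 [119. 373.] [ 531. -445.    0.]
pen_a 0.76 [190. 259.] [750. -40.   0.]
pen_a 0.56 [243. 293.] [592.  90.   0.]
pen_a 0.49 [206. 402.] [ 360. -115.    0.]
```

View pics/scene0.png

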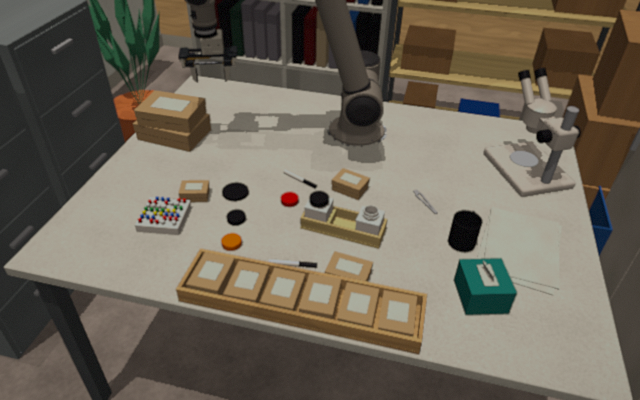

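View pics/side0.png

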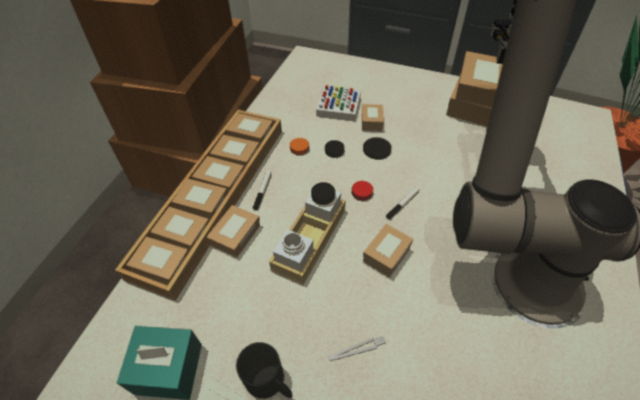

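The scene view shows the small black lid at (217,236), with the orange look-alike at (241,232) and the red one at (199,290). The big lid is at (190,235) and the open jar at (215,370). In the side view the lid is at (148,335) and the open jar at (245,293). That puts the lid near (603,-268) and the jar near (560,141), so I'll approach the lid.

>>> {"method": "servo_tool", "body": {"motion": [{"tx":41,"ty":22},{"tx":41,"ty":22},{"tx":41,"ty":22},{"tx":41,"ty":22},{"tx":41,"ty":22},{"tx":41,"ty":22},{"tx":41,"ty":22},{"tx":41,"ty":22},{"tx":41,"ty":22},{"tx":30,"ty":20}], "grip": 91.8}}

```text
schema error: expected keys tx, ty, tz, ax, ay, az
```

```bash
cat > w.py <<'E'
from h import *
import sys
s=get_state();print(np.round(s["position"],1),np.round(s["eef_rot"],1),np.round(s["joint_pos"],1),s["clock"],np.round(s["force"],1),s["torque"].round(3))
p=read_camera("wrist");print(p["eye"],p["attitude"]);cv2.imwrite(sys.argv[1],p["pixels"])
t,z=sys.argv[2],float(sys.argv[3])
for o in tip_of(p,t)[:4]:print(t,round(o["conf"],2),np.round(o["location"]),np.round(atz(p,o["location"],z),1))
for o in trace(p,sys.argv[4])[:4]:
    m=o["mask"].astype(np.uint8);c=max(cv2.findContours(m,0,2)[0],key=len);(x,y),a,b=cv2.fitEllipse(c)
    print("mask",round(o["conf"],2),(round(y),round(x)),np.round(a),np.mean(p["pixels"][o["mask"]],0).round(),np.round(atz(p,(y,x),float(sys.argv[5])),1))
E
python3 w.py pics/w1.png lid 0 lid 12
```

```text
[ 183.9 -491.8  226.7] [180.    0.   20.5] [-77.9  19.6  87.3  -0.   73.1  -8.4] 1.3 [0.7 0.1 0.1] [ 0.007  0.065 -0.04 ]
[ 253.48160095 -466.51391193  385.49631519] [ 1.63950027e+02 -5.43409722e-02 -6.95158403e+01]
```

All keys are required.

>>> {"method": "servo_tool", "body": {"motion": [{"tx":41,"ty":22,"tz":0,"ax":0,"ay":0,"az":0},{"tx":41,"ty":22,"tz":0,"ax":0,"ay":0,"az":0},{"tx":41,"ty":22,"tz":0,"ax":0,"ay":0,"az":0},{"tx":41,"ty":22,"tz":0,"ax":0,"ay":0,"az":0},{"tx":41,"ty":22,"tz":0,"ax":0,"ay":0,"az":0},{"tx":41,"ty":22,"tz":0,"ax":0,"ay":0,"az":0},{"tx":41,"ty":22,"tz":0,"ax":0,"ay":0,"az":0},{"tx":41,"ty":22,"tz":0,"ax":0,"ay":0,"az":0},{"tx":41,"ty":22,"tz":0,"ax":0,"ay":0,"az":0},{"tx":30,"ty":20,"tz":0,"ax":0,"ay":0,"az":0}], "grip": 91.8}}

```text
clock: 2.7
position: [584.4, -272.6, 226.4]
eef_rot: [-180.0, -0.0, 20.5]
force: [-0.2, -0.7, 0.7]
width: 1.0
gripper_force: 0.0
```

```bash
python3 w.py pics/w2.png lid 0 lid 12
```

```text
[ 584.4 -272.6  226.4] [-180.    -0.    20.5] [-31.8  32.6  66.4   0.   81.1  37.6] 2.7 [-0.2 -0.7  0.7] [-0.003  0.024  0.016]
[ 653.99207712 -247.35020701  385.19503043] [ 1.63951584e+02 -4.79307330e-02 -6.94715087e+01]
lid 0.97 [ 64. 325.] [ 705.6 -232.9    0. ]
lid 0.66 [213. 188.] [ 474.4 -127.4    0. ]
lid 0.64 [154. 318.] [ 605.6 -260.6    0. ]
mask 0.72 (213, 185) [47. 51.] [ 19.  25. 166.] [ 478.8 -128.    12. ]
mask 0.71 (61, 329) [52. 58.] [ 36. 138. 197.] [ 709.  -235.3   12. ]
mask 0.7 (157, 317) [48. 49.] [40. 41. 43.] [ 604.1 -260.4   12. ]
```

>>> {"method": "servo_tool", "body": {"motion": [{"tx":10,"ty":6,"tz":0,"ax":0,"ay":0,"az":0},{"tx":10,"ty":6,"tz":-10,"ax":0,"ay":0,"az":0},{"tx":0,"ty":0,"tz":-26,"ax":0,"ay":0,"az":0},{"tx":0,"ty":0,"tz":-26,"ax":0,"ay":0,"az":0},{"tx":0,"ty":0,"tz":-26,"ax":0,"ay":0,"az":0},{"tx":0,"ty":0,"tz":-26,"ax":0,"ay":0,"az":0},{"tx":0,"ty":0,"tz":-26,"ax":0,"ay":0,"az":0},{"tx":0,"ty":0,"tz":-26,"ax":0,"ay":0,"az":0},{"tx":0,"ty":0,"tz":-10,"ax":0,"ay":0,"az":0},{"tx":0,"ty":0,"tz":0,"ax":0,"ay":0,"az":0}]}}

```text
clock: 4.1
position: [602.6, -261.7, 50.1]
eef_rot: [-179.9, 0.0, 20.5]
force: [0.1, 0.9, 0.2]
width: 0.998
gripper_force: 0.0
```

```bash
python3 w.py pics/w3.png lid 0 lid 12
```

```text
[ 602.6 -261.7   50.1] [-179.9    0.    20.5] [-30.2  42.8  76.4  -0.   60.9  39.4] 4.1 [0.1 0.9 0.2] [-0.023 -0.028  0.034]
[ 672.3725549  -236.60158678  208.83240713] [ 1.63905307e+02  2.02927224e-03 -6.95358058e+01]
lid 0.77 [214. 321.] [ 607.2 -260.4    0. ]
lid 0.69 [ 56. 339.] [ 707.6 -234.7    0. ]
mask 0.84 (223, 320) [88. 89.] [21. 21. 22.] [ 604.2 -260.6   12. ]
mask 0.66 (49, 341) [104. 114.] [ 33. 135. 195.] [ 709.8 -234.9   12. ]
```

View pics/w3.png

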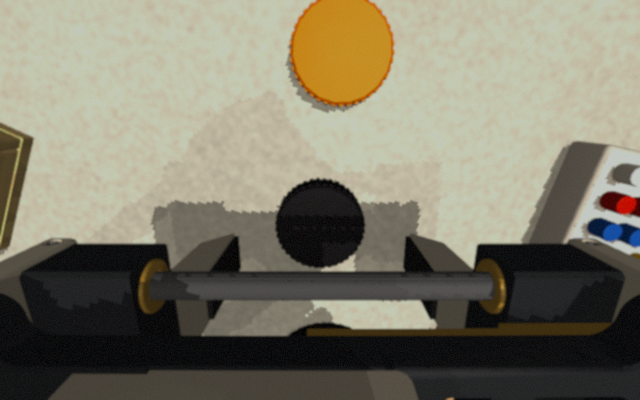

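The lid is centred at (223,320), the black one, and the orange lid at (49,341) is well clear. I'll grip it, release, turn 90° and grip again, so that the lid is centred in both axes.

>>> {"method": "servo_tool", "body": {"motion": [{"tx":2.5,"ty":1,"tz":0,"ax":0,"ay":0,"az":0},{"tx":0,"ty":0,"tz":-15,"ax":0,"ay":0,"az":0},{"tx":0,"ty":0,"tz":-15,"ax":0,"ay":0,"az":0},{"tx":0,"ty":0,"tz":-9,"ax":0,"ay":0,"az":0},{"tx":0,"ty":0,"tz":-5,"ax":0,"ay":0,"az":0},{"tx":0,"ty":0,"tz":0,"ax":0,"ay":0,"az":0},{"tx":0,"ty":0,"tz":0,"ax":0,"ay":0,"az":0},{"tx":0,"ty":0,"tz":0,"ax":0,"ay":0,"az":0},{"tx":0,"ty":0,"tz":0,"ax":0,"ay":0,"az":0},{"tx":0,"ty":0,"tz":0,"ax":0,"ay":0,"az":0}]}}

```text
clock: 5.5
position: [605.5, -260.8, 6.9]
eef_rot: [180.0, -0.0, 20.5]
force: [-0.6, -0.1, -0.4]
width: 0.998
gripper_force: 0.0
```

>>> {"method": "servo_tool", "body": {"motion": [{"tx":0,"ty":0,"tz":0,"ax":0,"ay":0,"az":0},{"tx":0,"ty":0,"tz":0,"ax":0,"ay":0,"az":0},{"tx":0,"ty":0,"tz":0,"ax":0,"ay":0,"az":0},{"tx":0,"ty":0,"tz":0,"ax":0,"ay":0,"az":0},{"tx":0,"ty":0,"tz":0,"ax":0,"ay":0,"az":0},{"tx":0,"ty":0,"tz":0,"ax":0,"ay":0,"az":0},{"tx":0,"ty":0,"tz":0,"ax":0,"ay":0,"az":0},{"tx":0,"ty":0,"tz":0,"ax":0,"ay":0,"az":0},{"tx":0,"ty":0,"tz":0,"ax":0,"ay":0,"az":0},{"tx":0,"ty":0,"tz":0,"ax":0,"ay":0,"az":0}], "grip": 50, "force": 8}}

```text
clock: 6.75
position: [605.4, -260.8, 6.7]
eef_rot: [180.0, 0.0, 20.5]
force: [-0.0, -0.6, -0.7]
width: 0.626
gripper_force: 8.0
```

>>> {"method": "servo_tool", "body": {"motion": [{"tx":0,"ty":0,"tz":0,"ax":0,"ay":0,"az":0},{"tx":0,"ty":0,"tz":0,"ax":0,"ay":0,"az":0},{"tx":0,"ty":0,"tz":0,"ax":0,"ay":0,"az":0},{"tx":0,"ty":0,"tz":0,"ax":0,"ay":0,"az":0},{"tx":0,"ty":0,"tz":0,"ax":0,"ay":0,"az":-0.1571},{"tx":0,"ty":0,"tz":0,"ax":0,"ay":0,"az":-0.1571},{"tx":0,"ty":0,"tz":0,"ax":0,"ay":0,"az":-0.1571},{"tx":0,"ty":0,"tz":0,"ax":0,"ay":0,"az":-0.1571},{"tx":0,"ty":0,"tz":0,"ax":0,"ay":0,"az":-0.1571},{"tx":0,"ty":0,"tz":0,"ax":0,"ay":0,"az":-0.1571}], "grip": 80}}

```text
clock: 8.0
position: [605.4, -260.8, 6.7]
eef_rot: [180.0, 0.0, -33.8]
force: [-0.1, 0.7, 0.2]
width: 0.871
gripper_force: 0.0
```

>>> {"method": "servo_tool", "body": {"motion": [{"tx":0,"ty":0,"tz":0,"ax":0,"ay":0,"az":-0.1571},{"tx":0,"ty":0,"tz":0,"ax":0,"ay":0,"az":-0.1571},{"tx":0,"ty":0,"tz":0,"ax":0,"ay":0,"az":-0.1571},{"tx":0,"ty":0,"tz":0,"ax":0,"ay":0,"az":-0.1571},{"tx":0,"ty":0,"tz":0,"ax":0,"ay":0,"az":0},{"tx":0,"ty":0,"tz":0,"ax":0,"ay":0,"az":0},{"tx":0,"ty":0,"tz":0,"ax":0,"ay":0,"az":0},{"tx":0,"ty":0,"tz":0,"ax":0,"ay":0,"az":0},{"tx":0,"ty":0,"tz":0,"ax":0,"ay":0,"az":0},{"tx":0,"ty":0,"tz":0,"ax":0,"ay":0,"az":0}]}}

```text
clock: 9.25
position: [605.4, -260.8, 6.7]
eef_rot: [180.0, 0.0, -69.5]
force: [-0.5, -0.1, 0.7]
width: 0.87
gripper_force: 0.0
```

>>> {"method": "servo_tool", "body": {"motion": [{"tx":0,"ty":0,"tz":0,"ax":0,"ay":0,"az":0},{"tx":0,"ty":0,"tz":0,"ax":0,"ay":0,"az":0},{"tx":0,"ty":0,"tz":0,"ax":0,"ay":0,"az":0},{"tx":0,"ty":0,"tz":0,"ax":0,"ay":0,"az":0},{"tx":0,"ty":0,"tz":0,"ax":0,"ay":0,"az":0},{"tx":0,"ty":0,"tz":0,"ax":0,"ay":0,"az":0},{"tx":0,"ty":0,"tz":0,"ax":0,"ay":0,"az":0},{"tx":0,"ty":0,"tz":0,"ax":0,"ay":0,"az":0},{"tx":0,"ty":0,"tz":5,"ax":0,"ay":0,"az":0},{"tx":0,"ty":0,"tz":25,"ax":0,"ay":0,"az":0}], "grip": 50, "force": 15}}

```text
clock: 10.5
position: [604.3, -260.2, 35.6]
eef_rot: [179.9, 0.2, -69.5]
force: [0.2, 0.3, -0.4]
width: 0.629
gripper_force: 15.0
```

>>> {"method": "servo_tool", "body": {"motion": [{"tx":0,"ty":0,"tz":50,"ax":0,"ay":0,"az":0.043},{"tx":-10,"ty":30,"tz":45,"ax":0,"ay":0,"az":0.043},{"tx":-10,"ty":40,"tz":40,"ax":0,"ay":0,"az":0.043},{"tx":-10,"ty":52,"tz":25,"ax":0,"ay":0,"az":0.043},{"tx":-10,"ty":55,"tz":0,"ax":0,"ay":0,"az":0.043},{"tx":-10,"ty":55,"tz":0,"ax":0,"ay":0,"az":0.043},{"tx":-12,"ty":55,"tz":0,"ax":0,"ay":0,"az":0.043},{"tx":-12,"ty":55,"tz":0,"ax":0,"ay":0,"az":0.043},{"tx":-12,"ty":55,"tz":0,"ax":0,"ay":0,"az":0.043},{"tx":-10,"ty":54,"tz":0,"ax":0,"ay":0,"az":0.043}]}}

```text
clock: 11.75
position: [508.8, 192.0, 197.3]
eef_rot: [-180.0, -0.0, -44.8]
force: [0.9, -0.3, -0.2]
width: 0.631
gripper_force: 15.0
```

```bash
python3 w.py pics/w4.png neck_rim 102 jar 60;python3 w.py pics/w4b.png lid 200 lid 200
```

```text
[508.8 192.  197.3] [-180.    -0.   -44.8] [ 12.6  22.9  87.1  -0.   69.9 147.4] 11.75 [ 0.9 -0.3 -0.2] [0.127 0.004 0.028]
[561.30082116 138.46841608 356.15784548] [ 1.64012321e+02  3.86643611e-02 -1.34808273e+02]
neck_rim 0.73 [ 62. 373.] [560.4  84.3 102. ]
neck_rim 0.56 [109. 311.] [569.3 142.3 102. ]
mask 0.83 (109, 312) [ 92. 105.] [193. 194. 193.] [570.  142.6  60. ]
[508.6 192.6 197.1] [-180.    -0.   -44.6] [ 12.7  23.   87.1   0.   69.9 147.3] 11.9 [ 0.4  0.1 -0.1] [0.089 0.019 0.048]
[561.34749316 139.17931441 355.90948264] [ 1.63993125e+02  2.36890425e-02 -1.34634698e+02]
lid 0.76 [247. 322.] [511.2 188.9 200. ]
mask 0.76 (245, 322) [ 90. 107.] [20. 19. 21.] [511.7 188.1 200. ]
mask 0.6 (280, 443) [154. 584.] [ 22.  28. 114.] [448.4 154.3 200. ]
```

View pics/w4b.png

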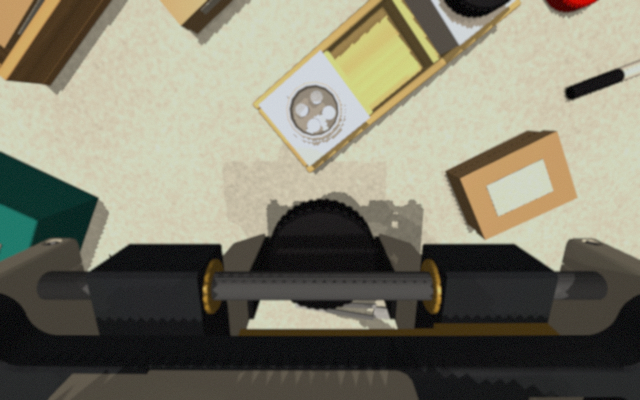

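The neck's open mouth is near (111,313), and the held lid near (245,322), level between the fingers. I'll refine the mouth with a circle fit and use the held lid at the TCP to check for camera bias.

```bash
cat > f.py <<'E'
from h import *
import sys
def proj(p,X):
    A=R.from_euler('xyz',p["attitude"],degrees=True).as_matrix()
    return cv2.projectPoints(((np.atleast_2d(X)-p["eye"])@A),np.zeros(3),np.zeros(3),np.array(p["camera_matrix"],float),np.array(p["dist"],float))[0][:,0]
def circ(c,r,n=72):
    a=np.linspace(0,2*np.pi,n,endpoint=False);return np.c_[c[0]+r*np.cos(a),c[1]+r*np.sin(a),np.full(n,c[2])]
def poly(im,q,col,s,off):cv2.polylines(im,[np.int32((q-off+.5)*s*8)],True,col,1,cv2.LINE_AA,3)
E
cat > g.py <<'E'
from f import *
s=get_state();p=read_camera("wrist");P=s["position"]
g=cv2.cvtColor(p["pixels"],cv2.COLOR_BGR2GRAY);print(P)
S=5;off=np.array([270,60]);im=cv2.resize(p["pixels"][60:170,270:370],None,fx=S,fy=S,interpolation=cv2.INTER_CUBIC)
c=(569.5,142.5,102)
poly(im,proj(p,circ(c,22)),(0,0,255),S,off);poly(im,proj(p,circ((c[0],c[1],80),34)),(0,255,0),S,off)
im2=cv2.resize(p["pixels"][180:320,240:420],None,fx=2,fy=2);off2=np.array([240,180])
for z,col in((13.3,(0,0,255)),):poly(im2,proj(p,circ((P[0],P[1],P[2]+z),29)),col,2,off2)
out=np.zeros((550,500+360,3),np.uint8);out[:,:500]=im;out[:280,500:]=im2
cv2.imwrite("pics/g1.png",cv2.resize(out,(800,512)))
E
python3 g.py
```

```text
[509.63156854 189.37876636 196.89578008]
```

View pics/g1.png

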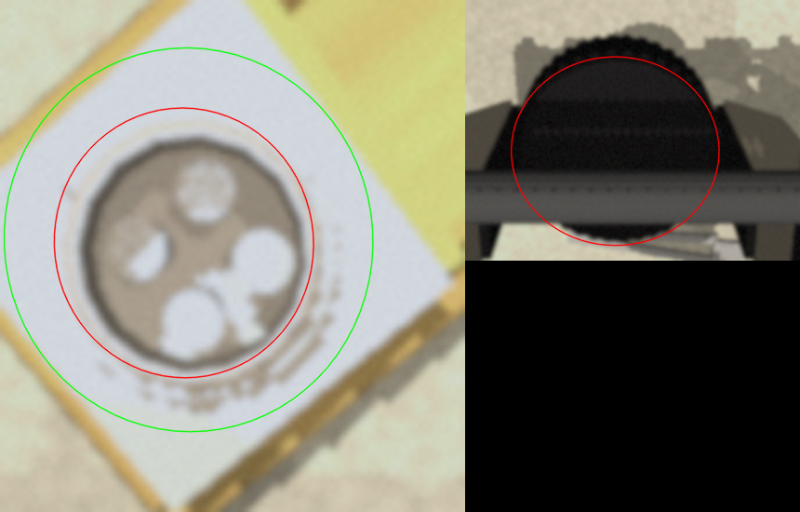

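```bash
cat > m.py <<'E'
from f import *
from scipy.optimize import least_squares
def measure(save=None):
    P0=get_state()["position"];p=read_camera("wrist");s=get_state();P=(P0+s["position"])/2
    hsv=cv2.cvtColor(p["pixels"],cv2.COLOR_BGR2HSV);g=hsv[...,2].astype(float)
    q0=proj(p,[[569,142,102]])[0]
    # first bright->dark edge going outward-in: search radially from 27 px inward
    pts=[]
    cx,cy=q0
    for it in range(3):
        pts=[]
        for a in np.linspace(0,2*np.pi,90,endpoint=False):
            r=np.arange(19,28,.25);prof=cv2.remap(g.astype(np.float32),(cx+r*np.cos(a)).astype(np.float32)[None],(cy+r*np.sin(a)).astype(np.float32)[None],1)[0]
            d=np.diff(prof);k=np.argmax(d)
            if d[k]>3:pts.append((cx+r[k]*np.cos(a),cy+r[k]*np.sin(a)))
        e=cv2.fitEllipseDirect(np.float32(pts));cx,cy=e[0]
    c=atz(p,(cy,cx),102)
    # held lid: front bottom arc + back top arc by dark mask
    print("P",P.round(2),"clock",round(s["clock"],2),"mouth",np.round(e[0],1),np.round(e[1],1),len(pts),"centre",c.round(2))
    d=np.array([np.cos(np.radians(s["eef_rot"][2])),np.sin(np.radians(s["eef_rot"][2])),0])
    for nm,X in(("front",P+29*d+[0,0,-6.7]),("front top",P+29*d+[0,0,13.3]),("back top",P-29*d+[0,0,13.3])):
        u,v=proj(p,X)[0];print(nm,round(u,1),round(v,1),g[int(v)-9:int(v)+10,int(u)].astype(int))
    return p
if __name__=="__main__":
    measure();measure()
E
python3 m.py
```

```text
P [509.76 189.01 196.83] clock 12.15 mouth [310.7 114.5] [47.7 50. ] 90 centre [567.42 142.38 102.  ]
front 320.1 198.9 [200 196 202 202 206 204 200 190 157 107  58  23   0  11  11  10   8   8
  16]
front top 319.9 209.7 [17  8 11  7 12 12  8 20 23 24 16 19 24 36 35 30 31 30 34]
back top 320.1 311.0 [ 20   9  14  20  16  20  39  90 138 168 175 182 196 205 209 209 210 209
 208]
P [509.79 188.96 196.8 ] clock 12.2 mouth [310.6 114.6] [47.9 49.9] 90 centre [567.45 142.35 102.  ]
front 320.0 199.0 [202 195 199 204 204 203 201 189 157 106  55  24  12  20   8   7   9  13
  17]
front top 319.8 209.8 [14 11  7 15  6  6 14 19 23 23 13 22 25 28 29 28 29 38 30]
back top 320.0 311.1 [ 15  18  10  14   7  19  42  86 132 165 176 181 191 206 207 209 209 208
 209]
```

>>> {"method": "servo_tool", "body": {"motion": [{"tx":1,"ty":1,"tz":-10,"ax":0,"ay":0,"az":0},{"tx":1,"ty":1,"tz":-15,"ax":0,"ay":0,"az":0},{"tx":1,"ty":1,"tz":-15,"ax":0,"ay":0,"az":0},{"tx":1,"ty":1,"tz":-10,"ax":0,"ay":0,"az":0},{"tx":1,"ty":1,"tz":-10,"ax":0,"ay":0,"az":0},{"tx":0,"ty":0,"tz":0,"ax":0,"ay":0,"az":0},{"tx":0,"ty":0,"tz":0,"ax":0,"ay":0,"az":0},{"tx":0,"ty":0,"tz":0,"ax":0,"ay":0,"az":0},{"tx":0,"ty":0,"tz":0,"ax":0,"ay":0,"az":0},{"tx":0,"ty":0,"tz":0,"ax":0,"ay":0,"az":0}]}}

```text
clock: 13.45
position: [514.5, 195.2, 137.0]
eef_rot: [-180.0, -0.0, -44.9]
force: [-0.7, -0.6, -0.9]
width: 0.633
gripper_force: 15.0
```

```bash
sed -i 's/np.arange(19,28,.25)/np.arange(25,37,.25)/;s/\[\[569,142,102\]\]/[[567.4,142.4,102]]/' m.py; python3 m.py
python3 - <<'E'
from h import *
for n in("side","scene"):
    p=read_camera(n)
    for o in tip_of(p,"neck_rim")[:1]:print(n,o["conf"],atz(p,o["location"],102))
E
```

```text
P [514.45 195.24 136.94] clock 13.5 mouth [320.3 113. ] [63.1 65.8] 90 centre [567.52 142.32 102.  ]
front 320.1 199.0 [194 205 210 208 209 203 193 169 132  94  55  19  15  16  12  14  18  17
  19]
front top 319.9 209.8 [13  7 10 15 14 11 10 20 25 18 19 20 24 33 29 33 33 34 31]
back top 320.1 311.1 [ 15  21  13  19  10  28  55  94 126 134 134 134 134 130 128 133 132 134
 136]
P [514.41 195.24 136.87] clock 13.55 mouth [320.2 113. ] [63.1 65.8] 90 centre [567.49 142.33 102.  ]
front 320.1 199.0 [196 205 209 208 204 205 193 167 134  97  54  20  12   3  18  14   8  14
  14]
front top 319.9 209.8 [22 10 14  5  7 16 19 21 26 21 20 21 23 33 35 34 35 30 27]
back top 320.1 311.1 [ 19  18  18  18  20  19  56  96 124 134 134 134 131 129 129 131 134 137
 135]
side 0.27 [539.87416825 190.38942398 102.        ]
scene 0.97 [555.7048585  138.20870097 102.        ]
```

>>> {"method": "servo_tool", "body": {"motion": [{"tx":6,"ty":-6,"tz":0,"ax":0,"ay":0,"az":0},{"tx":12,"ty":-12,"tz":0,"ax":0,"ay":0,"az":0},{"tx":15,"ty":-15,"tz":0,"ax":0,"ay":0,"az":0},{"tx":12,"ty":-12,"tz":0,"ax":0,"ay":0,"az":0},{"tx":8,"ty":-8,"tz":0,"ax":0,"ay":0,"az":0},{"tx":0,"ty":0,"tz":-8,"ax":0,"ay":0,"az":0},{"tx":0,"ty":0,"tz":-8,"ax":0,"ay":0,"az":0},{"tx":0,"ty":0,"tz":0,"ax":0,"ay":0,"az":0},{"tx":0,"ty":0,"tz":0,"ax":0,"ay":0,"az":0},{"tx":0,"ty":0,"tz":0,"ax":0,"ay":0,"az":0}]}}

```text
clock: 15.0
position: [567.5, 142.5, 121.1]
eef_rot: [-180.0, -0.0, -44.9]
force: [0.3, 0.8, 0.7]
width: 0.63
gripper_force: 15.0
```

Run:
```python
from h import *
for i in range(3):
    read_camera("wrist");s=get_state();print(s["position"].round(2),s["eef_rot"].round(2),s["force"].round(2),s["torque"].round(3),s["joint_pos"].round(1))
```

```text
[567.46 142.42 121.05] [-1.7998e+02 -2.0000e-02 -4.4860e+01] [-0.37  0.14 -0.21] [ 0.125  0.01  -0.01 ] [  6.6  31.4  85.9  -0.   62.6 141.4]
[567.47 142.39 121.04] [-1.7998e+02 -2.0000e-02 -4.4860e+01] [-0.77 -0.56  0.31] [ 0.145  0.034 -0.006] [  6.6  31.4  85.9  -0.   62.6 141.4]
[567.47 142.32 120.98] [-1.7999e+02 -1.0000e-02 -4.4870e+01] [-0.59  0.2   0.6 ] [0.066 0.024 0.003] [  6.6  31.4  85.9  -0.   62.6 141.4]
```

>>> {"method": "servo_tool", "body": {"motion": [{"tx":0,"ty":0,"tz":-5,"ax":0,"ay":0,"az":0},{"tx":0,"ty":0,"tz":-5,"ax":0,"ay":0,"az":0},{"tx":0,"ty":0,"tz":-3,"ax":0,"ay":0,"az":0},{"tx":0,"ty":0,"tz":-2,"ax":0,"ay":0,"az":0},{"tx":0,"ty":0,"tz":-1,"ax":0,"ay":0,"az":0},{"tx":0,"ty":0,"tz":-1,"ax":0,"ay":0,"az":0},{"tx":0,"ty":0,"tz":-1,"ax":0,"ay":0,"az":0},{"tx":0,"ty":0,"tz":-1,"ax":0,"ay":0,"az":0},{"tx":0,"ty":0,"tz":-1,"ax":0,"ay":0,"az":0},{"tx":0,"ty":0,"tz":0,"ax":0,"ay":0,"az":0}]}}

```text
clock: 16.4
position: [567.3, 142.3, 100.7]
eef_rot: [180.0, 0.0, -44.9]
force: [0.0, 0.2, -0.1]
width: 0.629
gripper_force: 15.0
```

>>> {"method": "servo_tool", "body": {"motion": [{"tx":0,"ty":0,"tz":-0.5,"ax":0,"ay":0,"az":0},{"tx":0,"ty":0,"tz":-0.5,"ax":0,"ay":0,"az":0},{"tx":0,"ty":0,"tz":0,"ax":0,"ay":0,"az":0},{"tx":0,"ty":0,"tz":0,"ax":0,"ay":0,"az":0},{"tx":0,"ty":0,"tz":0,"ax":0,"ay":0,"az":0},{"tx":0,"ty":0,"tz":0,"ax":0,"ay":0,"az":0},{"tx":0,"ty":0,"tz":0,"ax":0,"ay":0,"az":0},{"tx":0,"ty":0,"tz":0,"ax":0,"ay":0,"az":0},{"tx":0,"ty":0,"tz":0,"ax":0,"ay":0,"az":0},{"tx":0,"ty":0,"tz":0,"ax":0,"ay":0,"az":0}]}}

```text
clock: 17.65
position: [567.4, 142.3, 99.7]
eef_rot: [180.0, 0.0, -44.9]
force: [-0.2, 1.4, 0.2]
width: 0.629
gripper_force: 15.0
```

>>> {"method": "servo_tool", "body": {"motion": [{"tx":0,"ty":0,"tz":-0.4,"ax":0,"ay":0,"az":0},{"tx":0,"ty":0,"tz":-0.4,"ax":0,"ay":0,"az":0},{"tx":0,"ty":0,"tz":-0.4,"ax":0,"ay":0,"az":0},{"tx":0,"ty":0,"tz":-0.4,"ax":0,"ay":0,"az":0},{"tx":0,"ty":0,"tz":-0.4,"ax":0,"ay":0,"az":0},{"tx":0,"ty":0,"tz":0,"ax":0,"ay":0,"az":0},{"tx":0,"ty":0,"tz":0,"ax":0,"ay":0,"az":0},{"tx":0,"ty":0,"tz":0,"ax":0,"ay":0,"az":0},{"tx":0,"ty":0,"tz":0,"ax":0,"ay":0,"az":0},{"tx":0,"ty":0,"tz":0,"ax":0,"ay":0,"az":0}]}}

```text
clock: 18.9
position: [567.4, 142.3, 97.7]
eef_rot: [-180.0, 0.0, -44.9]
force: [-0.3, 3.1, -0.4]
width: 0.63
gripper_force: 15.0
```

```bash
cat > r.py <<'E'
from h import *
F=[];T=[];Q=[]
for i in range(5):
    read_camera("wrist");s=get_state();F.append(s["force"]);T.append(s["torque"]);Q.append(s["position"])
print(np.mean(Q,0).round(2),s["eef_rot"].round(2),"F",np.mean(F,0).round(2),"T",np.mean(T,0).round(3),s["joint_pos"][5].round(1),s["width"].round(3))
E
python3 r.py
```

```text
Traceback (most recent call last):
  File "r.py", line 5, in <module>
    print(np.mean(Q,0).round(2),s["eef_rot"].round(2),"F",np.mean(F,0).round(2),"T",np.mean(T,0).round(3),s["joint_pos"][5].round(1),s["width"].round(3))
                                                                                                                                     ^^^^^^^^^^^^^^^^
AttributeError: 'float' object has no attribute 'round'
```

```bash
sed -i 's/,s\["width"\].round(3)//' r.py;python3 r.py
```

```text
[567.43 142.32  97.76] [-180.      0.    -44.88] F [0.34 3.64 0.75] T [ 0.78  -0.021 -0.034] 141.4
```

There is a lateral force of +3.6 N in y, so the jar lies slightly further +y. I'll comply by 1 mm.

>>> {"method": "servo_tool", "body": {"motion": [{"tx":0,"ty":0.3,"tz":0,"ax":0,"ay":0,"az":0},{"tx":0,"ty":0.3,"tz":0,"ax":0,"ay":0,"az":0},{"tx":0,"ty":0.4,"tz":0,"ax":0,"ay":0,"az":0},{"tx":0,"ty":0,"tz":0,"ax":0,"ay":0,"az":0},{"tx":0,"ty":0,"tz":0,"ax":0,"ay":0,"az":0},{"tx":0,"ty":0,"tz":0,"ax":0,"ay":0,"az":0},{"tx":0,"ty":0,"tz":0,"ax":0,"ay":0,"az":0},{"tx":0,"ty":0,"tz":0,"ax":0,"ay":0,"az":0},{"tx":0,"ty":0,"tz":0,"ax":0,"ay":0,"az":0},{"tx":0,"ty":0,"tz":0,"ax":0,"ay":0,"az":0}]}}

```text
clock: 20.65
position: [567.4, 143.2, 97.7]
eef_rot: [180.0, -0.0, -44.9]
force: [-0.9, 1.2, -0.5]
width: 0.633
gripper_force: 15.0
```

```bash
python3 r.py
```

```text
[567.38 143.24  97.75] [179.99   0.   -44.87] F [-0.17  0.12 -0.11] T [ 0.105  0.044 -0.001] 141.5
```

>>> {"method": "servo_tool", "body": {"motion": [{"tx":0,"ty":0.4,"tz":0,"ax":0,"ay":0,"az":0},{"tx":0,"ty":0.3,"tz":0,"ax":0,"ay":0,"az":0},{"tx":0,"ty":0,"tz":-0.4,"ax":0,"ay":0,"az":0},{"tx":0,"ty":0,"tz":-0.4,"ax":0,"ay":0,"az":0},{"tx":0,"ty":0,"tz":-0.4,"ax":0,"ay":0,"az":0},{"tx":0,"ty":0,"tz":0,"ax":0,"ay":0,"az":0},{"tx":0,"ty":0,"tz":0,"ax":0,"ay":0,"az":0},{"tx":0,"ty":0,"tz":0,"ax":0,"ay":0,"az":0},{"tx":0,"ty":0,"tz":0,"ax":0,"ay":0,"az":0},{"tx":0,"ty":0,"tz":0,"ax":0,"ay":0,"az":0}]}}

```text
clock: 22.15
position: [567.4, 143.9, 96.6]
eef_rot: [180.0, 0.0, -44.9]
force: [0.4, -0.2, 0.5]
width: 0.635
gripper_force: 15.0
```

```bash
python3 r.py
```

```text
[567.38 143.94  96.54] [179.99   0.   -44.87] F [-0.11 -0.08 -0.46] T [0.099 0.021 0.008] 141.6
```

>>> {"method": "servo_tool", "body": {"motion": [{"tx":0,"ty":0,"tz":-0.4,"ax":0,"ay":0,"az":0},{"tx":0,"ty":0,"tz":-0.4,"ax":0,"ay":0,"az":0},{"tx":0,"ty":0,"tz":-0.4,"ax":0,"ay":0,"az":0},{"tx":0,"ty":0,"tz":-0.4,"ax":0,"ay":0,"az":0},{"tx":0,"ty":0,"tz":0,"ax":0,"ay":0,"az":0},{"tx":0,"ty":0,"tz":0,"ax":0,"ay":0,"az":0},{"tx":0,"ty":0,"tz":0,"ax":0,"ay":0,"az":0},{"tx":0,"ty":0,"tz":0,"ax":0,"ay":0,"az":0},{"tx":0,"ty":0,"tz":0,"ax":0,"ay":0,"az":0},{"tx":0,"ty":0,"tz":0,"ax":0,"ay":0,"az":0}]}}

```text
clock: 23.65
position: [567.4, 144.0, 94.9]
eef_rot: [180.0, 0.0, -44.9]
force: [0.7, 0.1, -0.3]
width: 0.629
gripper_force: 15.0
```

```bash
python3 r.py
```

```text
[567.38 143.93  94.94] [179.99   0.   -44.88] F [ 0.2  -0.07 -0.11] T [0.096 0.022 0.012] 141.6
```

>>> {"method": "servo_tool", "body": {"motion": [{"tx":0,"ty":0,"tz":-0.3,"ax":0,"ay":0,"az":0},{"tx":0,"ty":0,"tz":-0.3,"ax":0,"ay":0,"az":0},{"tx":0,"ty":0,"tz":-0.3,"ax":0,"ay":0,"az":0},{"tx":0,"ty":0,"tz":-0.3,"ax":0,"ay":0,"az":0},{"tx":0,"ty":0,"tz":0,"ax":0,"ay":0,"az":0},{"tx":0,"ty":0,"tz":0,"ax":0,"ay":0,"az":0},{"tx":0,"ty":0,"tz":0,"ax":0,"ay":0,"az":0},{"tx":0,"ty":0,"tz":0,"ax":0,"ay":0,"az":0},{"tx":0,"ty":0,"tz":0,"ax":0,"ay":0,"az":0},{"tx":0,"ty":0,"tz":0,"ax":0,"ay":0,"az":0}]}}

```text
clock: 25.15
position: [567.5, 144.0, 94.1]
eef_rot: [-180.0, -0.0, -44.9]
force: [-1.6, -0.1, 5.5]
width: 0.63
gripper_force: 15.0
```

```bash
python3 r.py
```

```text
[567.5  143.96  94.06] [-1.7999e+02 -1.0000e-02 -4.4870e+01] F [-1.72 -0.38  5.51] T [ 0.063  0.269 -0.012] 141.6
```

>>> {"method": "servo_tool", "body": {"motion": [{"tx":-0.3,"ty":0,"tz":0.1,"ax":0,"ay":0,"az":0},{"tx":0,"ty":0,"tz":0.35,"ax":0,"ay":0,"az":0.15},{"tx":0,"ty":0,"tz":0.35,"ax":0,"ay":0,"az":0.15},{"tx":0,"ty":0,"tz":0.36,"ax":0,"ay":0,"az":0.15},{"tx":0,"ty":0,"tz":0.36,"ax":0,"ay":0,"az":0.15},{"tx":0,"ty":0,"tz":0.36,"ax":0,"ay":0,"az":0.15},{"tx":0,"ty":0,"tz":0.36,"ax":0,"ay":0,"az":0.15},{"tx":0,"ty":0,"tz":0.36,"ax":0,"ay":0,"az":0.15},{"tx":0,"ty":0,"tz":0,"ax":0,"ay":0,"az":0},{"tx":0,"ty":0,"tz":0,"ax":0,"ay":0,"az":0}]}}

```text
clock: 26.65
position: [567.5, 144.0, 96.6]
eef_rot: [180.0, -0.1, 15.1]
force: [0.7, -0.1, 5.0]
width: 0.63
gripper_force: 15.0
```

```bash
python3 r.py
```

```text
[567.49 143.96  96.58] [ 1.7999e+02 -6.0000e-02  1.5160e+01] F [-0.05  0.06  4.85] T [ 0.015 -0.086  0.033] 81.6
```

>>> {"method": "servo_tool", "body": {"motion": [{"tx":0,"ty":0,"tz":0.31,"ax":0,"ay":0,"az":0.13},{"tx":0,"ty":0,"tz":0.31,"ax":0,"ay":0,"az":0.13},{"tx":0,"ty":0,"tz":0.31,"ax":0,"ay":0,"az":0.13},{"tx":0,"ty":0,"tz":0.31,"ax":0,"ay":0,"az":0.13},{"tx":0,"ty":0,"tz":0.31,"ax":0,"ay":0,"az":0.13},{"tx":0,"ty":0,"tz":0.31,"ax":0,"ay":0,"az":0.13},{"tx":0,"ty":0,"tz":0.3,"ax":0,"ay":0,"az":0.13},{"tx":0,"ty":0,"tz":0,"ax":0,"ay":0,"az":0},{"tx":0,"ty":0,"tz":0,"ax":0,"ay":0,"az":0},{"tx":0,"ty":0,"tz":0,"ax":0,"ay":0,"az":0}]}}

```text
clock: 28.15
position: [567.0, 143.8, 98.2]
eef_rot: [-180.0, 0.0, 67.3]
force: [2.0, -1.1, -0.4]
width: 0.629
gripper_force: 15.0
```

```bash
python3 r.py
```

```text
[566.9  143.94  98.36] [-1.7998e+02  1.0000e-02  6.7390e+01] F [ 0.54 -0.09  0.2 ] T [-0.086 -0.15   0.016] 29.3
```

>>> {"method": "servo_tool", "body": {"motion": [{"tx":0,"ty":0,"tz":-0.5,"ax":0,"ay":0,"az":0.02},{"tx":0,"ty":0,"tz":-0.5,"ax":0,"ay":0,"az":0},{"tx":0,"ty":0,"tz":-0.5,"ax":0,"ay":0,"az":0},{"tx":0,"ty":0,"tz":0,"ax":0,"ay":0,"az":0},{"tx":0,"ty":0,"tz":0,"ax":0,"ay":0,"az":0},{"tx":0,"ty":0,"tz":0,"ax":0,"ay":0,"az":0},{"tx":0,"ty":0,"tz":0,"ax":0,"ay":0,"az":0},{"tx":0,"ty":0,"tz":0,"ax":0,"ay":0,"az":0},{"tx":0,"ty":0,"tz":0,"ax":0,"ay":0,"az":0},{"tx":0,"ty":0,"tz":0,"ax":0,"ay":0,"az":0}]}}

```text
clock: 29.65
position: [567.1, 143.9, 97.0]
eef_rot: [180.0, 0.0, 68.6]
force: [-0.4, 0.4, -0.6]
width: 0.626
gripper_force: 15.0
```

```bash
python3 r.py
```

```text
[567.09 143.94  97.01] [179.99   0.    68.57] F [ 0.68 -0.34 -0.16] T [-0.053 -0.154  0.009] 28.2
```

>>> {"method": "servo_tool", "body": {"motion": [{"tx":0,"ty":0,"tz":-0.6,"ax":0,"ay":0,"az":0},{"tx":0,"ty":0,"tz":-0.6,"ax":0,"ay":0,"az":0},{"tx":0,"ty":0,"tz":-0.5,"ax":0,"ay":0,"az":0},{"tx":0,"ty":0,"tz":-0.3,"ax":0,"ay":0,"az":0},{"tx":0,"ty":0,"tz":-0.3,"ax":0,"ay":0,"az":0},{"tx":0,"ty":0,"tz":-0.3,"ax":0,"ay":0,"az":0},{"tx":0,"ty":0,"tz":-0.2,"ax":0,"ay":0,"az":0},{"tx":0,"ty":0,"tz":0,"ax":0,"ay":0,"az":0},{"tx":0,"ty":0,"tz":0,"ax":0,"ay":0,"az":0},{"tx":0,"ty":0,"tz":0,"ax":0,"ay":0,"az":0}]}}

```text
clock: 31.15
position: [567.1, 143.9, 94.3]
eef_rot: [180.0, -0.0, 68.6]
force: [0.5, 0.3, -0.5]
width: 0.628
gripper_force: 15.0
```

```bash
python3 r.py
```

```text
[567.1  143.94  94.23] [179.99  -0.    68.57] F [-0.19  0.27  0.38] T [-0.034 -0.055 -0.008] 28.2
```

>>> {"method": "servo_tool", "body": {"motion": [{"tx":0,"ty":0,"tz":-0.24,"ax":0,"ay":0,"az":-0.1},{"tx":0,"ty":0,"tz":-0.24,"ax":0,"ay":0,"az":-0.1},{"tx":0,"ty":0,"tz":-0.24,"ax":0,"ay":0,"az":-0.1},{"tx":0,"ty":0,"tz":-0.24,"ax":0,"ay":0,"az":-0.1},{"tx":0,"ty":0,"tz":-0.24,"ax":0,"ay":0,"az":-0.1},{"tx":0,"ty":0,"tz":-0.24,"ax":0,"ay":0,"az":-0.1},{"tx":0,"ty":0,"tz":-0.24,"ax":0,"ay":0,"az":-0.1},{"tx":0,"ty":0,"tz":0,"ax":0,"ay":0,"az":0},{"tx":0,"ty":0,"tz":0,"ax":0,"ay":0,"az":0},{"tx":0,"ty":0,"tz":0,"ax":0,"ay":0,"az":0}]}}

```text
clock: 32.65
position: [567.1, 143.9, 92.6]
eef_rot: [180.0, -0.0, 28.5]
force: [0.0, -0.5, -0.3]
width: 0.632
gripper_force: 15.0
```

```bash
python3 r.py
```

```text
[567.12 143.93  92.55] [179.99  -0.    28.48] F [0.3  0.28 0.26] T [-0.009 -0.034 -0.035] 68.3
```

>>> {"method": "servo_tool", "body": {"motion": [{"tx":0,"ty":0,"tz":-0.24,"ax":0,"ay":0,"az":-0.1},{"tx":0,"ty":0,"tz":-0.24,"ax":0,"ay":0,"az":-0.1},{"tx":0,"ty":0,"tz":-0.24,"ax":0,"ay":0,"az":-0.1},{"tx":0,"ty":0,"tz":-0.2,"ax":0,"ay":0,"az":-0.1},{"tx":0,"ty":0,"tz":-0.1,"ax":0,"ay":0,"az":-0.05},{"tx":0,"ty":0,"tz":0,"ax":0,"ay":0,"az":0},{"tx":0,"ty":0,"tz":0,"ax":0,"ay":0,"az":0},{"tx":0,"ty":0,"tz":0,"ax":0,"ay":0,"az":0},{"tx":0,"ty":0,"tz":0,"ax":0,"ay":0,"az":0},{"tx":0,"ty":0,"tz":0,"ax":0,"ay":0,"az":0}]}}

```text
clock: 34.15
position: [567.2, 144.0, 91.7]
eef_rot: [180.0, -0.0, 2.7]
force: [-0.4, 0.3, 3.7]
width: 0.626
gripper_force: 15.0
```

```bash
python3 r.py
```

```text
[567.19 143.96  91.65] [ 1.80e+02 -2.00e-02  2.69e+00] F [0.08 0.53 3.86] T [0.047 0.029 0.048] 94.1
```

Rim contact at TCP z 91.65, which matches the home height. Now I'll tighten in small steps and watch the z torque.

>>> {"method": "servo_tool", "body": {"motion": [{"tx":0,"ty":0,"tz":0,"ax":0,"ay":0,"az":-0.06},{"tx":0,"ty":0,"tz":0,"ax":0,"ay":0,"az":-0.06},{"tx":0,"ty":0,"tz":0,"ax":0,"ay":0,"az":-0.06},{"tx":0,"ty":0,"tz":0,"ax":0,"ay":0,"az":-0.06},{"tx":0,"ty":0,"tz":0,"ax":0,"ay":0,"az":0},{"tx":0,"ty":0,"tz":0,"ax":0,"ay":0,"az":0},{"tx":0,"ty":0,"tz":0,"ax":0,"ay":0,"az":0},{"tx":0,"ty":0,"tz":0,"ax":0,"ay":0,"az":0},{"tx":0,"ty":0,"tz":0,"ax":0,"ay":0,"az":0},{"tx":0,"ty":0,"tz":0,"ax":0,"ay":0,"az":0}]}}

```text
clock: 35.65
position: [567.3, 143.9, 91.7]
eef_rot: [180.0, -0.0, -11.0]
force: [0.9, -0.1, 5.6]
width: 0.628
gripper_force: 15.0
```

```bash
python3 r.py
```

```text
[567.23 143.93  91.64] [ 1.800e+02 -2.000e-02 -1.104e+01] F [ 0.15 -0.18  5.14] T [ 0.01  -0.027 -0.002] 107.8
```

>>> {"method": "servo_tool", "body": {"motion": [{"tx":0,"ty":0,"tz":0.1,"ax":0,"ay":0,"az":-0.03},{"tx":0,"ty":0,"tz":0,"ax":0,"ay":0,"az":-0.03},{"tx":0,"ty":0,"tz":0,"ax":0,"ay":0,"az":-0.03},{"tx":0,"ty":0,"tz":0,"ax":0,"ay":0,"az":-0.03},{"tx":0,"ty":0,"tz":0,"ax":0,"ay":0,"az":0},{"tx":0,"ty":0,"tz":0,"ax":0,"ay":0,"az":0},{"tx":0,"ty":0,"tz":0,"ax":0,"ay":0,"az":0},{"tx":0,"ty":0,"tz":0,"ax":0,"ay":0,"az":0},{"tx":0,"ty":0,"tz":0,"ax":0,"ay":0,"az":0},{"tx":0,"ty":0,"tz":0,"ax":0,"ay":0,"az":0}]}}

```text
clock: 37.15
position: [567.1, 144.0, 91.6]
eef_rot: [-180.0, -0.0, -18.0]
force: [-0.3, -0.7, 5.1]
width: 0.626
gripper_force: 15.0
```

```bash
python3 r.py
```

```text
[567.1  143.95  91.65] [-180.     -0.    -18.01] F [0.43 0.41 5.02] T [ 0.074  0.021 -0.048] 114.8
```

>>> {"method": "servo_tool", "body": {"motion": [{"tx":0,"ty":0,"tz":0,"ax":0,"ay":0,"az":-0.02},{"tx":0,"ty":0,"tz":0,"ax":0,"ay":0,"az":-0.02},{"tx":0,"ty":0,"tz":0,"ax":0,"ay":0,"az":-0.02},{"tx":0,"ty":0,"tz":0,"ax":0,"ay":0,"az":0},{"tx":0,"ty":0,"tz":0,"ax":0,"ay":0,"az":0},{"tx":0,"ty":0,"tz":0,"ax":0,"ay":0,"az":0},{"tx":0,"ty":0,"tz":0,"ax":0,"ay":0,"az":0},{"tx":0,"ty":0,"tz":0,"ax":0,"ay":0,"az":0},{"tx":0,"ty":0,"tz":0,"ax":0,"ay":0,"az":0},{"tx":0,"ty":0,"tz":0,"ax":0,"ay":0,"az":0}]}}

```text
clock: 38.65
position: [567.1, 144.0, 91.6]
eef_rot: [-180.0, -0.0, -21.4]
force: [-0.0, -0.0, 5.6]
width: 0.633
gripper_force: 15.0
```

```bash
python3 r.py
```

```text
[567.11 143.96  91.64] [-180.     -0.    -21.43] F [0.19 0.1  5.11] T [ 0.049  0.009 -0.013] 118.2
```

>>> {"method": "servo_tool", "body": {"motion": [{"tx":0,"ty":0,"tz":0,"ax":0,"ay":0,"az":-0.02},{"tx":0,"ty":0,"tz":0,"ax":0,"ay":0,"az":-0.02},{"tx":0,"ty":0,"tz":0,"ax":0,"ay":0,"az":-0.02},{"tx":0,"ty":0,"tz":0,"ax":0,"ay":0,"az":0},{"tx":0,"ty":0,"tz":0,"ax":0,"ay":0,"az":0},{"tx":0,"ty":0,"tz":0,"ax":0,"ay":0,"az":0},{"tx":0,"ty":0,"tz":0,"ax":0,"ay":0,"az":0},{"tx":0,"ty":0,"tz":0,"ax":0,"ay":0,"az":0},{"tx":0,"ty":0,"tz":0,"ax":0,"ay":0,"az":0},{"tx":0,"ty":0,"tz":0,"ax":0,"ay":0,"az":0}]}}

```text
clock: 40.15
position: [567.1, 144.0, 91.6]
eef_rot: [-180.0, -0.0, -24.9]
force: [0.0, 0.7, 5.0]
width: 0.63
gripper_force: 15.0
```

```bash
python3 r.py
```

```text
[567.13 143.97  91.64] [-1.800e+02 -1.000e-02 -2.487e+01] F [ 0.04 -0.22  5.  ] T [ 0.1   -0.012  0.042] 121.6
```

>>> {"method": "servo_tool", "body": {"motion": [{"tx":0,"ty":0,"tz":0,"ax":0,"ay":0,"az":-0.02},{"tx":0,"ty":0,"tz":0,"ax":0,"ay":0,"az":-0.02},{"tx":0,"ty":0,"tz":0,"ax":0,"ay":0,"az":0},{"tx":0,"ty":0,"tz":0,"ax":0,"ay":0,"az":0},{"tx":0,"ty":0,"tz":0,"ax":0,"ay":0,"az":0},{"tx":0,"ty":0,"tz":0,"ax":0,"ay":0,"az":0},{"tx":0,"ty":0,"tz":0,"ax":0,"ay":0,"az":0},{"tx":0,"ty":0,"tz":0,"ax":0,"ay":0,"az":0},{"tx":0,"ty":0,"tz":0,"ax":0,"ay":0,"az":0},{"tx":0,"ty":0,"tz":0,"ax":0,"ay":0,"az":0}]}}

```text
clock: 41.65
position: [567.1, 144.0, 91.6]
eef_rot: [-180.0, -0.0, -27.2]
force: [0.4, 0.6, 5.5]
width: 0.631
gripper_force: 15.0
```

```bash
python3 r.py
```

```text
[567.14 143.97  91.64] [-180.     -0.    -27.16] F [0.63 0.22 4.74] T [ 0.094 -0.032  0.009] 123.9
```

>>> {"method": "servo_tool", "body": {"motion": [{"tx":0,"ty":0,"tz":0,"ax":0,"ay":0,"az":-0.02},{"tx":0,"ty":0,"tz":0,"ax":0,"ay":0,"az":-0.02},{"tx":0,"ty":0,"tz":0,"ax":0,"ay":0,"az":-0.01},{"tx":0,"ty":0,"tz":0,"ax":0,"ay":0,"az":0},{"tx":0,"ty":0,"tz":0,"ax":0,"ay":0,"az":0},{"tx":0,"ty":0,"tz":0,"ax":0,"ay":0,"az":0},{"tx":0,"ty":0,"tz":0,"ax":0,"ay":0,"az":0},{"tx":0,"ty":0,"tz":0,"ax":0,"ay":0,"az":0},{"tx":0,"ty":0,"tz":0,"ax":0,"ay":0,"az":0},{"tx":0,"ty":0,"tz":0,"ax":0,"ay":0,"az":0}]}}

```text
clock: 43.15
position: [567.1, 144.0, 91.6]
eef_rot: [-180.0, -0.0, -30.0]
force: [0.1, 0.3, 4.8]
width: 0.622
gripper_force: 15.0
```

```bash
python3 r.py
```

```text
[567.15 143.96  91.63] [-180.   -0.  -30.] F [ 0.61 -0.15  5.09] T [ 0.109 -0.07   0.13 ] 126.7
```

Turning resistance is about 0.13 N·m, so the lid is snug. I'll release it and retreat.

>>> {"method": "servo_tool", "body": {"motion": [{"tx":0,"ty":0,"tz":0,"ax":0,"ay":0,"az":0},{"tx":0,"ty":0,"tz":0,"ax":0,"ay":0,"az":0},{"tx":0,"ty":0,"tz":0,"ax":0,"ay":0,"az":0},{"tx":0,"ty":0,"tz":0,"ax":0,"ay":0,"az":0},{"tx":0,"ty":0,"tz":0,"ax":0,"ay":0,"az":0},{"tx":0,"ty":0,"tz":0,"ax":0,"ay":0,"az":0},{"tx":0,"ty":0,"tz":10,"ax":0,"ay":0,"az":0},{"tx":0,"ty":0,"tz":20,"ax":0,"ay":0,"az":0},{"tx":0,"ty":0,"tz":25,"ax":0,"ay":0,"az":0},{"tx":0,"ty":0,"tz":15,"ax":0,"ay":0,"az":0}], "grip": 85}}

```text
clock: 44.65
position: [567.7, 144.0, 163.6]
eef_rot: [-179.9, -0.1, -30.0]
force: [-0.4, -0.2, 0.5]
width: 0.928
gripper_force: 0.0
```

```bash
python3 r.py; python3 w.py pics/w9.png lid 85 lid 95
```

```text
[567.47 143.99 162.67] [ 1.7995e+02  6.0000e-02 -2.9980e+01] F [-0.02  0.22  0.27] T [ 0.071  0.024 -0.008] 126.7
[566.6 143.9 160.8] [ 1.799e+02  1.000e-01 -3.000e+01] [  6.7  29.1  83.1  -0.   67.9 126.7] 44.9 [-0.6 -0.1 -0.4] [ 0.067  0.023 -0.01 ]
[631.1480401  105.69578552 319.50245604] [ 1.63917206e+02 -6.92911837e-02 -1.19994239e+02]
lid 0.56 [129. 595.] [519.3 -65.6  85. ]
mask 0.96 (128, 607) [61. 76.] [ 10.  17. 178.] [520.1 -65.9  95. ]
mask 0.92 (214, 321) [78. 79.] [28. 29. 30.] [566.7 143.4  95. ]
```

View pics/w9.png

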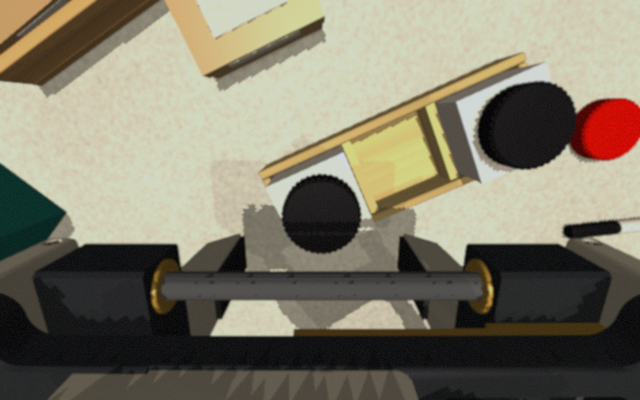

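The lid sits on the jar, at (214,321) in the picture and within about 1 mm of the TCP axis. The 0.13 N·m reading was noisy and there is time left, so I'll regrip and check the snugness with more averaging.

>>> {"method": "servo_tool", "body": {"motion": [{"tx":0,"ty":0,"tz":-15,"ax":0,"ay":0,"az":0},{"tx":0,"ty":0,"tz":-25,"ax":0,"ay":0,"az":0},{"tx":0,"ty":0,"tz":-15,"ax":0,"ay":0,"az":0},{"tx":0,"ty":0,"tz":-10,"ax":0,"ay":0,"az":0},{"tx":0,"ty":0,"tz":-4.5,"ax":0,"ay":0,"az":0},{"tx":0,"ty":0,"tz":0,"ax":0,"ay":0,"az":0},{"tx":0,"ty":0,"tz":0,"ax":0,"ay":0,"az":0},{"tx":0,"ty":0,"tz":0,"ax":0,"ay":0,"az":0},{"tx":0,"ty":0,"tz":0,"ax":0,"ay":0,"az":0},{"tx":0,"ty":0,"tz":0,"ax":0,"ay":0,"az":0}]}}

```text
clock: 46.3
position: [567.1, 143.9, 92.3]
eef_rot: [-180.0, -0.0, -30.0]
force: [0.5, -0.7, -0.3]
width: 0.926
gripper_force: 0.0
```

>>> {"method": "servo_tool", "body": {"motion": [{"tx":0,"ty":0,"tz":0,"ax":0,"ay":0,"az":0},{"tx":0,"ty":0,"tz":0,"ax":0,"ay":0,"az":0},{"tx":0,"ty":0,"tz":0,"ax":0,"ay":0,"az":0},{"tx":0,"ty":0,"tz":0,"ax":0,"ay":0,"az":0},{"tx":0,"ty":0,"tz":0,"ax":0,"ay":0,"az":0},{"tx":0,"ty":0,"tz":0,"ax":0,"ay":0,"az":0},{"tx":0,"ty":0,"tz":0,"ax":0,"ay":0,"az":0},{"tx":0,"ty":0,"tz":0,"ax":0,"ay":0,"az":-0.01},{"tx":0,"ty":0,"tz":0,"ax":0,"ay":0,"az":0},{"tx":0,"ty":0,"tz":0,"ax":0,"ay":0,"az":0}], "grip": 50, "force": 12}}

```text
clock: 47.55
position: [567.1, 144.0, 92.1]
eef_rot: [180.0, -0.0, -30.6]
force: [0.5, 1.7, -0.5]
width: 0.626
gripper_force: 12.0
```

```bash
sed -i 's/range(5)/range(12)/' r.py; python3 r.py
```

```text
[567.11 143.96  92.09] [180.    -0.   -30.55] F [ 0.72  0.86 -1.09] T [ 0.227 -0.09   0.102] 127.3
```

>>> {"method": "servo_tool", "body": {"motion": [{"tx":0,"ty":0,"tz":0,"ax":0,"ay":0,"az":-0.01},{"tx":0,"ty":0,"tz":0,"ax":0,"ay":0,"az":0},{"tx":0,"ty":0,"tz":0,"ax":0,"ay":0,"az":0},{"tx":0,"ty":0,"tz":0,"ax":0,"ay":0,"az":0},{"tx":0,"ty":0,"tz":0,"ax":0,"ay":0,"az":0},{"tx":0,"ty":0,"tz":0,"ax":0,"ay":0,"az":0},{"tx":0,"ty":0,"tz":0,"ax":0,"ay":0,"az":0},{"tx":0,"ty":0,"tz":0,"ax":0,"ay":0,"az":0},{"tx":0,"ty":0,"tz":0,"ax":0,"ay":0,"az":0},{"tx":0,"ty":0,"tz":0,"ax":0,"ay":0,"az":0}]}}

```text
clock: 49.4
position: [567.1, 144.0, 92.1]
eef_rot: [180.0, 0.0, -31.1]
force: [1.7, 2.4, -1.4]
width: 0.636
gripper_force: 12.0
```

```bash
python3 r.py
```

```text
[567.08 143.94  92.09] [179.99  -0.   -31.12] F [ 0.73  0.99 -1.23] T [ 0.239 -0.091  0.097] 127.9
```

Resistance is steady at 0.10 N·m, which is snug. I'll release and retreat.

>>> {"method": "servo_tool", "body": {"motion": [{"tx":0,"ty":0,"tz":0,"ax":0,"ay":0,"az":0},{"tx":0,"ty":0,"tz":0,"ax":0,"ay":0,"az":0},{"tx":0,"ty":0,"tz":0,"ax":0,"ay":0,"az":0},{"tx":0,"ty":0,"tz":0,"ax":0,"ay":0,"az":0},{"tx":0,"ty":0,"tz":0,"ax":0,"ay":0,"az":0},{"tx":0,"ty":0,"tz":10,"ax":0,"ay":0,"az":0},{"tx":0,"ty":0,"tz":20,"ax":0,"ay":0,"az":0},{"tx":0,"ty":0,"tz":20,"ax":0,"ay":0,"az":0},{"tx":0,"ty":0,"tz":15,"ax":0,"ay":0,"az":0},{"tx":0,"ty":0,"tz":0,"ax":0,"ay":0,"az":0}], "grip": 85}}

```text
clock: 51.25
position: [567.8, 144.0, 158.6]
eef_rot: [-179.9, -0.1, -31.1]
force: [0.3, -0.1, -0.8]
width: 0.926
gripper_force: 0.0
```

```bash
python3 w.py pics/w10.png lid 85 lid 95; python3 -c "
from h import *
print(finish_job())"
```

```text
[567.8 144.  158.6] [-1.799e+02 -1.000e-01 -3.110e+01] [  6.7  29.2  83.3  -0.   67.4 127.9] 51.25 [ 0.3 -0.1 -0.8] [ 0.023  0.035 -0.04 ]
[630.95191896 104.50547799 317.51242509] [ 1.64112798e+02  8.14445871e-02 -1.21137272e+02]
lid 0.94 [126. 599.] [518.1 -65.4  85. ]
lid 0.89 [210. 323.] [568.3 141.7  85. ]
mask 0.78 (124, 611) [61. 78.] [  9.  16. 177.] [520.2 -65.7  95. ]
the job is handed in; nothing more can be done
None
```

I handed the job in at about 51 s with the black lid on the open jar at home height, snug at about 0.10 N·m and released; no verdict came back, and the turn-back height (step 1) and the final 3 N press are only inferred from force and position readings.

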